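# Dry-fit a polished hinge pair on the jamb block

### The arm

A 7-joint arm with a two-finger parallel gripper is mounted at the origin on the work surface. World frame = base frame: x ahead of the robot, y to its left, z up, the work surface at z = 0. Lengths are in m, angles in rad, forces in N, time in s.
With the tool pointing down it reaches from about 0.35 to 0.9 m from the base axis. Payload 7.2 kg.
Tool frame: the origin (TCP) lies midway between the tips of the shut fingers; the grasp point (between the pads) lies 19 mm behind it; x points along the fingers, y is the direction in which the jaws open and shut, and the axes are right-handed (so a half turn about x gives the same grasp; the last joint's range is limited). The gripper opens to 88 mm and grips with 3 to 60 N. Pads are 20 mm wide; open, the fingers measure 115 mm over their backs; the gripper's body (75 mm by 178 mm) begins 61 mm behind the grasp point.
Start: joints at [-1.286, 0.411, -0.013, 1.596, 0.006, 1.134, -0.082], TCP at [0.216, 0.587, 0.223] pointing down, gripper open.
Joint ranges: [-2.95, 2.95], [-0.29, 1.99], [-1.47, 1.44], [0.14, 2.54], [-1.03, 4.17], [0.13, 1.85], [-2.86, 2.86]. Speed limits (rad/s): [2.39, 2.39, 3.01, 3.01, 3.14, 3.14, 3.14].

### API

Orientations are given as a unit quaternion [w, x, y, z].
In Python, from rig import get_state, capture, camera_info, close_job gives the robot as it stands.
- The arm moves only by the tool carry_out, never from a script. Its argument "motion" is a list of rows, each a list of 5 numbers: the closure in counts, from 0 (fully open) to 255 (shut), then the shift along the tool's x, y, z in mm, then the turn about the tool's x in degrees. A call has 1 to 5 rows; each row shifts and turns the commanded pose from where the row before left it, along the tool's axes as they then stand; what a row does not reach is not made up. A row lasts 1/12 s, in which the tool goes at most 41.7 mm and 7.16 degrees, less where a joint would pass 70% of its speed; a pose out of reach is approached as far as the arm can. A call is refused whole if a number of a shift passes 41.7 or a number of a turn 7.16, either way. A call with a gripper value outside its range is refused whole. The fingers move at their own pace and stop on an object; "newtons" is the grip in N (left out, the last holds). Time passes only in rows, so rows that do not move let the fingers close. It gives the time, the measured TCP pose, the force and the opening at its end, in the units of the state.
- get_state(): the state, without advancing time (a new reading comes with each control period).
- capture(name): name is "scene" or "top"; returns the picture (480x640x3 uint8, red, green, blue); there is no depth.
- camera_info(name): a dict with "intrinsics" (3x3 intrinsics, pixels), "R" (3x3) and "t" (3): a world point X has camera coordinates R X + t. Camera axes: x right, y down, z forward; pixel columns grow to the right and rows downward; lengths in m; the calibration is good to about 2 mm. A picture is of the moment at which its call begins. camera_info takes no time and is no camera call.
- close_job(): hands the job in, once; it reports no verdict.
The state is a dict: "time_s": time; "joint_positions": joint angles; "joint_velocities": joint speeds; "tau": joint torques, N m; "ee_pos": TCP position; "orientation": TCP orientation; "wrist_force": force on the tool from outside, world axes, zero at the start; "moment": the same for the moment, N m; "gripper_width": finger opening in m.
Only numpy, scipy, OpenCV 4.12 (cv2) and the standard library are available. Lean on these libraries where they do the work, as an engineer would, in place of code of your own. Each camera call takes 0.05 s, during which the arm holds its last target.

### The job

Two polished brass hinge leaves wait on the felt-topped rail. Set the leaf with two knuckles down flat, square and centred on the packer of the jamb block, its knuckles hanging over the front edge away from the stop bead, and let go of it. Then match the single-knuckle leaf to it from the front, level with it, so that its knuckle sits midway between the other two and all the bores line up for the hinge pin, and finish while still holding it there in the air, at rest and not pressing on the first leaf or the block; drop neither leaf and leave everything else on the bench where it is.

Things in the scene. Friction and masses are not known exactly. Their poses are not given: they have to be found in the camera images.
- packer_top (a point): Centre of the top face of the dark grey hinge packer (36 mm along x, 56 mm along y, 20 mm thick) fixed on the jamb block; this face is 80 mm above the table. x points from the packer's front edge towards the wooden stop bead, y along its 56 mm length, z up. Yaw within 20 degrees of 0. Jamb block and rail may be on either side of the bench.
- rail_top (a point): Centre of the green felt top of the fixed rest rail, 40 mm above the table. Rail 260 mm long (x), 36 mm wide (y), standing 30 mm above its 10 mm thick, 280 x 90 mm foot board. The leaves lie across it, overhang it by about 12 mm each side, and may have swapped places along it.
- two_center (a point): Centre (half-way up) of the plate of the loose two-knuckle brass leaf, 0.2 kg. Plate 40 (x) x 60 (y) x 6 mm; two 18 mm long knuckles at the ends of its -x side, 24 mm gap between; barrels 20 mm diameter, 12 mm bore along y. z up. Grip across the 60 mm. To lie centred over packer_top, axes parallel to its axes, this point 3 mm above the packer.
- two_bore (a point): Point on the bore axis of the two-knuckle leaf, midway between its knuckles: 33 mm from two_center towards -x and 7.5 mm higher. Axes as two_center, y along the bore.
- one_center (a point): Centre (half-way up) of the plate of the loose single-knuckle brass leaf, 0.16 kg. Plate 40 (x) x 60 (y) x 6 mm; one 20 mm long knuckle in the middle of its +x side, barrel 20 mm diameter, 12 mm bore along y. z up. Grip across the 60 mm. Matched: axes parallel to two_center's, centre 66 mm from it towards its -x, same height.
- one_bore (a point): Point on the bore axis of the single-knuckle leaf, mid-knuckle: 33 mm from one_center towards +x and 7.5 mm higher, axes as one_center. It belongs on two_bore. Matched, the knuckle has 2 mm play each way along y and about 3 mm each way along x; it can come in straight down from above.
- leaf_two: The two-knuckle leaf as a body; origin at the centre of the plate's underside, 3 mm below two_center, same axes.
- leaf_one: The single-knuckle leaf as a body; origin at the centre of the plate's underside, 3 mm below one_center, same axes.
- jamb: Fixed jamb block; origin on the table under packer_top, same axes. Pale timber 75 x 130 mm, top 60 mm above the table, front face at x = -25 mm, on an 8 mm steel foot plate reaching x = -32 mm; in front of that only table. Stop bead: along y, from x = 32 to 50 mm, top at 76 mm (4 mm below the packer top).
- rail: The rest rail; origin on the table under rail_top, same axes.
- pin_a: Bystander: hinge pin, 8 mm steel with a 13 mm brass head, standing in the dark wooden pin block between jamb block and rail, tops 79 mm above the table; origin at its lower end.
- pin_b: Bystander: the second such pin.
- compound_bar: Bystander: green bar of polishing compound with a paper band, 120 x 48 x 36 mm, behind the pin block; origin under its centre.
- spout_a: Bystander: bent brass spout, 22 mm tube about 190 mm long, lying at the left (+y) side; origin under its middle.
- spout_b: Bystander: bent brass spout, as spout_a, lying at the right (-y) side.
- brush: Bystander: hand brush lying beyond the work; origin under its centre.
- tin: Bystander: white jar with a steel lid, 60 mm wide, 75 mm high; origin under its centre.
- packer_pile: Bystander: squared, taped pile of four spare packers, 36 x 56 x 20 mm; origin under its centre.
Things that resemble listed ones, but are neither listed nor needed, are in the scene too. Leave any white look-alike of the leaf_two alone.

How it is judged:
On the way, in this order (a step that is already met when the one before it is completed fails the run):
1. the two-knuckle leaf lies flat and square on the packer, let go (x of two_center in the frame of packer_top between -0.004 and 0.004 m and y of two_center in the frame of packer_top between -0.004 and 0.004 m and z of two_center in the frame of packer_top between 0 and 0.006 m and x of two_bore in the frame of packer_top below -0.025 m and angle between the y axis of two_center and the y axis of packer_top, either way round below 0.07 rad and angle between two_center's own z axis and vertical below 0.05 rad and contact force between the fingers and leaf_two below 0.1 N and linear speed of leaf_two below 0.02 m/s), for 0.2 s.
2. the single-knuckle leaf is lifted off the rail in the fingers (contact force between the fingers and leaf_one above 2 N and contact force between rail and leaf_one below 0.1 N and height (world z) of one_center above 0.06 m), for 0.1 s.
At the end, for the whole second after the job is handed in: Two-knuckle leaf let go, flat on the packer, within 4 mm and 4 degrees of square, knuckles to the front; single-knuckle leaf at rest, carried by the fingers alone (under 3 N on the other leaf), bore points within 3 mm along each axis, bores parallel within 4 degrees, leaves level within 5 (all of step 1 and x of one_bore in the frame of two_bore between -0.003 and 0.003 m and y of one_bore in the frame of two_bore between -0.003 and 0.003 m and z of one_bore in the frame of two_bore between -0.003 and 0.003 m and angle between the y axis of one_bore and the y axis of two_bore, either way round below 0.07 rad and angle between the z axis of one_bore and the z axis of two_bore, either way round below 0.09 rad and x of one_center in the frame of two_bore below -0.025 m and contact force between the fingers and leaf_one above 2 N and contact force between leaf_two and leaf_one below 3 N and contact force between jamb and leaf_one below 0.2 N and contact force between rail and leaf_one below 0.1 N and height (world z) of one_center above 0.07 m and linear speed of leaf_one below 0.01 m/s); the arm keeps its last pose, push and grip.
It fails at once if a leaf is dropped (falls free of the fingers by about a centimetre or more) ((contact force between the fingers and leaf_two below 0.1 N and linear speed of leaf_two above 0.45 m/s) or (contact force between the fingers and leaf_one below 0.1 N and linear speed of leaf_one above 0.45 m/s)).
It fails at once if a bystander is moved more than 20 mm (distance of any of pin_a, pin_b, compound_bar, spout_a, spout_b, brush, tin, packer_pile from where it was at the start of the episode above 0.02 m).
It also fails if it takes over 54 s, if anything falls off the work surface, if the arm or the gripper's body presses on something with over 40 N, if the wrist force passes 120 N, or if a joint passes its speed limit or range.

## Working session

There is one attempt and no reset: what is moved stays moved. The work goes in short steps, Python scripts to look and compute and a tool call to move; the robot and the scene stay as the last step left them, time stands still between calls to the robot, and variables do not carry over. Pictures are saved under pics/ and viewed, and the job is handed in when it is done.

Besides the shell and the picture viewer there is one more tool, called after "Call:" as a command line: name --pt "numbers of a row" for each row, then --argument value for the rest. carry_out: Moves the arm, as the interface text tells. Its arguments: {"type":"object","properties":{"motion":{"type":"array","items":{"type":"array","items":{"type":"number"}}},"newtons":{"type":"number"}},"required":["motion"]}

```bash
mkdir -p pics; ls
python3 - <<'E'
from rig import *
import cv2,numpy as np
print(get_state())
for n in("scene","top"):
    im=capture(n); cv2.imwrite(f"pics/{n}0.png",im[:,:,::-1]); c=camera_info(n); print(n,np.round(c["intrinsics"],2).tolist(),np.round(c["R"],4).tolist(),np.round(c["t"],4).tolist())
E
```

```text
pics
{'time_s': 0.0, 'joint_positions': array([-1.28619535,  0.41190098, -0.01271479,  1.59702332,  0.00560774,
        1.13426838, -0.08220945]), 'joint_velocities': array([ 1.66772806e-04, -6.13511964e-05,  6.92140700e-04, -1.04513801e-04,
       -1.84873880e-03,  1.13851158e-03, -1.12554155e-03]), 'tau': array([-6.26121237e-04, -5.87952948e+01,  6.40959945e-01, -2.91092402e+01,
       -5.38398384e-02,  1.80683378e-02,  1.76645731e-04]), 'ee_pos': array([0.21582563, 0.58603374, 0.22181686]), 'orientation': array([ 0.69607852,  0.12353057,  0.69619107, -0.12463099]), 'wrist_force': array([0.94506919, 0.35543257, 0.43997197]), 'moment': array([-0.00204074, -0.06287538, -0.00780978]), 'gripper_width': 0.08799522793278915}
scene [[586.62, 0.0, 320.14], [0.0, 586.62, 236.06], [0.0, 0.0, 1.0]] [[0.2658, 0.964, 0.0067], [0.7796, -0.2108, -0.5897], [-0.5671, 0.162, -0.8076]] [-0.1459, -0.3538, 1.6337]
top [[573.04, 0.0, 314.24], [0.0, 573.04, 235.13], [0.0, 0.0, 1.0]] [[-0.0364, -0.9993, 0.0024], [-0.9768, 0.0351, -0.2112], [0.2109, -0.01, -0.9774]] [0.0245, 0.5189, 1.3527]
```

View pics/scene0.png

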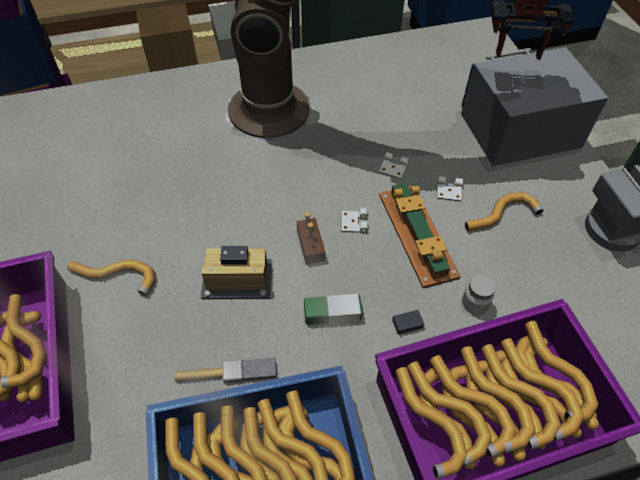

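View pics/top0.png

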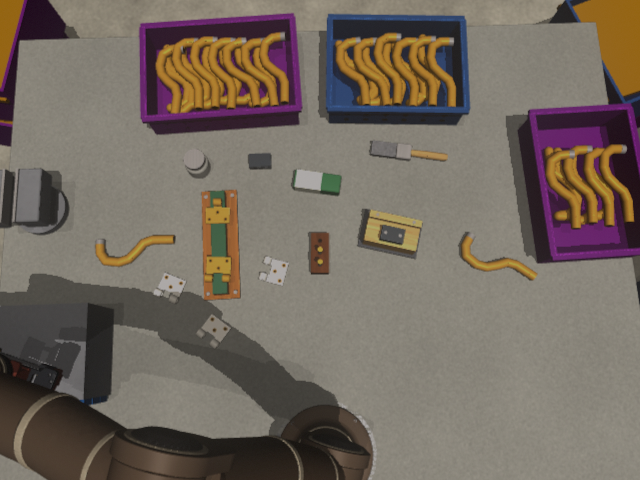

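The scene shows two brass leaves on the green rail, at top px ~(218,212) and ~(217,266). The jamb is at (392,232). White look-alikes lie on the table at (170,286), (215,328) and (274,270). Next I'll look at close crops.

Run:
```python
import cv2,numpy as np
t=cv2.imread("pics/top0.png"); s=cv2.imread("pics/scene0.png")
def crop(im,x0,y0,w,h,k): return cv2.resize(im[y0:y0+h,x0:x0+w],None,fx=k,fy=k,interpolation=cv2.INTER_CUBIC)
a=crop(t,190,180,70,130,4.5); b=crop(t,350,195,85,75,4.5)
c=np.zeros((590,760,3),np.uint8); c[:a.shape[0],:a.shape[1]]=a; c[:b.shape[0],330:330+b.shape[1]]=b
cv2.imwrite("pics/croptop.png",c)
a=crop(s,370,170,100,120,4.5); b=crop(s,190,230,90,75,3.8)
c=np.zeros((590,800,3),np.uint8); c[:a.shape[0],:a.shape[1]]=a; c[:b.shape[0],455:455+b.shape[1]]=b
cv2.imwrite("pics/cropsc.png",c)
```

```text
(no output)
```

View pics/croptop.png

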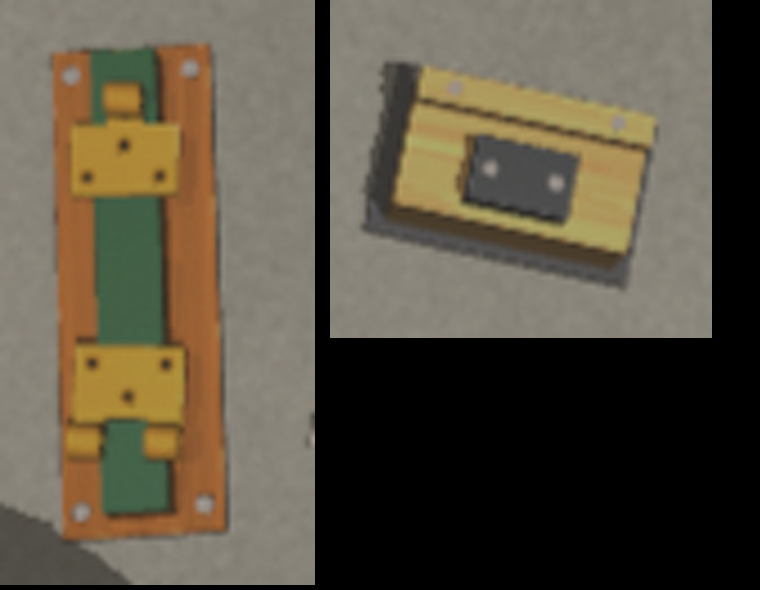

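View pics/cropsc.png

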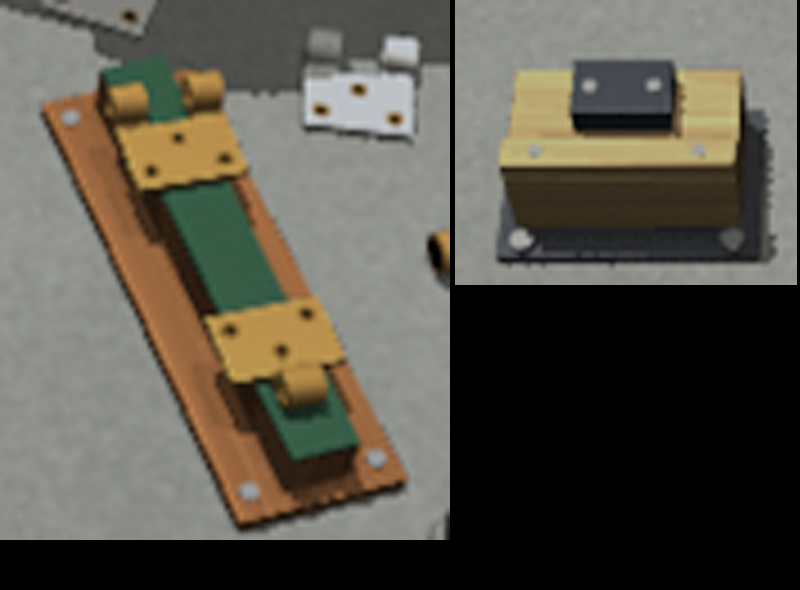

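```bash
cat > h.py <<'E'
import cv2,numpy as np
from rig import *
CI={n:camera_info(n) for n in("scene","top")}
def ray(n,px,z):
    c=CI[n];px=np.atleast_2d(px).astype(float)
    R=np.array(c["R"]);t=np.array(c["t"]);C=-R.T@t
    d=np.c_[px,np.ones(len(px))]@np.linalg.inv(c["intrinsics"]).T@R
    return C+d*((z-C[2])/d[:,2])[:,None]
def proj(n,X):
    c=CI[n];p=(np.atleast_2d(X)@np.array(c["R"]).T+c["t"])@np.array(c["intrinsics"]).T
    return p[:,:2]/p[:,2:]
def up(im,x0,y0,w,h,k=8):
    return cv2.resize(im[y0:y0+h,x0:x0+w],None,fx=k,fy=k,interpolation=cv2.INTER_CUBIC)
def topix(q,x0,y0,k=8): # upsampled px -> orig px
    return (np.asarray(q,float)+.5)/k-.5+[x0,y0]
def rect(n,pts,x0,y0,z,k=8):
    X=ray(n,topix(pts.reshape(-1,2),x0,y0,k),z)[:,:2].astype(np.float32)*1000
    return cv2.minAreaRect(X),X
E
python3 - <<'E'
from h import *
for n in CI: c=CI[n]; print(n,-np.array(c["R"]).T@c["t"])
for n,bx in(("top",{'A':(200,185,40,60),'B':(200,245,40,45)}),("scene",{'one':(405,225,55,45),'two':(388,178,45,40)})):
    im=cv2.imread(f"pics/{n}0.png")
    for k,(x,y,w,h) in bx.items():
        u=up(im,x,y,w,h); hsv=cv2.cvtColor(u,cv2.COLOR_BGR2HSV)
        m=cv2.inRange(hsv,(16,120,120),(32,255,255))
        cv2.imwrite(f"pics/m_{n}_{k}.png",m)
        # drop knuckles by opening
        m2=cv2.morphologyEx(cv2.morphologyEx(m,cv2.MORPH_CLOSE,np.ones((25,25))),cv2.MORPH_OPEN,np.ones((85,85)))
        cs=max(cv2.findContours(m2,0,1)[0],key=cv2.contourArea)
        r,X=rect(n,cs,x,y,.046); print(n,k,np.round(r[0],1),np.round(r[1],1),round(r[2],2), "top px",np.round(proj("top",[r[0][0]/1000,r[0][1]/1000,.046]),1))
im=cv2.imread("pics/top0.png");x,y,w,h=350,195,85,75
hsv=cv2.cvtColor(up(im,x,y,w,h),cv2.COLOR_BGR2HSV)
for p in [(393,226),(393,243),(375,233),(390,255),(361,235)]: print(p,hsv[(p[1]-y)*8+4,(p[0]-x)*8+4])
im=cv2.imread("pics/scene0.png");hsv=cv2.cvtColor(im,cv2.COLOR_BGR2HSV)
for p in [(234,252),(234,261),(215,258),(217,252)]: print(p,hsv[p[1],p[0]])
E
cd pics
python3 - <<'E'
import cv2,numpy as np
a=[cv2.imread(f"m_{k}.png") for k in("top_A","top_B","scene_one","scene_two")]
c=np.full((490,800*2,3),90,np.uint8);x=0
for i in a: c[:i.shape[0],x:x+i.shape[1]]=i; x+=i.shape[1]+10
cv2.imwrite("masks.png",cv2.resize(c,(800,245)))
E
```

```text
scene [ 1.24109776 -0.19853978  1.11165106]
top [0.2223984  0.01984568 1.43169883]
top A [581.4 245.6] [61.5 41.3] 88.96 top px [[217.1 215. ]]
top B [456.8 243. ] [61.6 39.9] 87.93 top px [[218.2 264.4]]
scene one [580.8 245.2] [55.2 43. ] 74.85 top px [[217.3 215.2]]
scene two [455.9 243.7] [53.1 41.3] 74.9 top px [[217.9 264.7]]
(393, 226) [ 21 110 144]
(393, 243) [ 27 102 125]
(375, 233) [ 23 118 173]
(390, 255) [ 19  26 138]
(361, 235) [18 22 59]
(234, 252) [108  32  80]
(234, 261) [105  64  16]
(215, 258) [ 23  97 186]
(217, 252) [ 26  90 187]
```

View pics/masks.png

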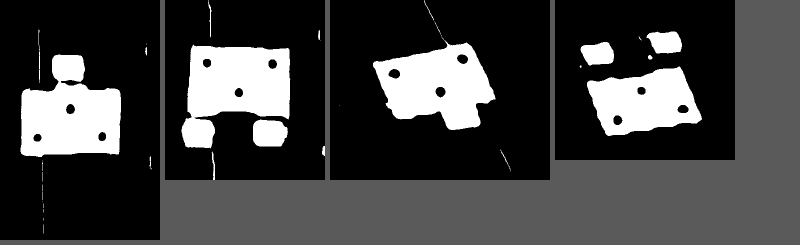

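Both views agree within about 1 mm. Leaf two (two knuckles, px (218,265)) is at (456,243) mm and leaf one (px (217,215)) at (581,245) mm. The leaf sizes match, about 61 x 41. Now the packer and jamb, plus the bystanders near the path.

```bash
python3 - <<'E'
from h import *
def fitrect(n,box,lo,hi,z,name,inner=None,op=9):
    im=cv2.imread(f"pics/{n}0.png");x,y,w,h=box
    hsv=cv2.cvtColor(up(im,x,y,w,h),cv2.COLOR_BGR2HSV)
    m=cv2.inRange(hsv,lo,hi)
    m=cv2.morphologyEx(cv2.morphologyEx(m,cv2.MORPH_CLOSE,np.ones((45,45))),cv2.MORPH_OPEN,np.ones((op,op)))
    cs=max(cv2.findContours(m,0,1)[0],key=cv2.contourArea)
    v=np.zeros(m.shape,np.uint8);cv2.drawContours(v,[cs],-1,255,-1);cv2.imwrite(f"pics/p_{name}.png",np.hstack([up(im,x,y,w,h),cv2.merge([v]*3)]))
    r,X=rect(n,cs,x,y,z);print(name,np.round(r[0],1),np.round(r[1],1),round(r[2],2));return r,X
fitrect("top",(375,220,35,27),(0,0,35),(179,70,100),.080,"packtop",op=41)
fitrect("scene",(215,241,36,20),(0,0,55),(179,70,110),.080,"packsc",op=41)
fitrect("top",(355,200,75,60),(15,70,100),(35,255,255),.060,"timbertop",op=61)
for n,p,z in(("top",(320,241),.07),("top",(320,262),.07),("top",(319,253),.03),("top",(274,270),.005)): print(p,np.round(ray(n,p,z),3))
from scipy.spatial.transform import Rotation as Ro
q=get_state()["orientation"];print(np.round(Ro.from_quat(q[[1,2,3,0]]).as_matrix(),4))
E
python3 - <<'E'
import cv2,numpy as np
c=np.full((600,800,3),90,np.uint8);y=0
for k,f in(("packtop",.7),("packsc",.7),("timbertop",.6)):
    i=cv2.imread(f"pics/p_{k}.png");i=cv2.resize(i,None,fx=f,fy=f);h=min(i.shape[0],600-y);w=min(800,i.shape[1]);c[y:y+h,:w]=i[:h,:w];y+=h+5
cv2.imwrite("pics/pk.png",c)
E
```

```text
packtop [ 509.6 -181.4] [56.2 38.3] 75.21
packsc [ 511.2 -181.5] [58.1 38.8] 74.86
timbertop [ 524.7 -186.7] [132.2  81.4] 75.18
(320, 241) [[ 0.501 -0.008  0.07 ]]
(320, 262) [[ 0.45  -0.006  0.07 ]]
(319, 253) [[ 0.479 -0.005  0.03 ]]
(274, 270) [[0.444 0.11  0.005]]
[[-4.000e-04  3.454e-01  9.384e-01]
 [-1.400e-03  9.384e-01 -3.455e-01]
 [-1.000e+00 -1.400e-03  1.000e-04]]
```

View pics/pk.png

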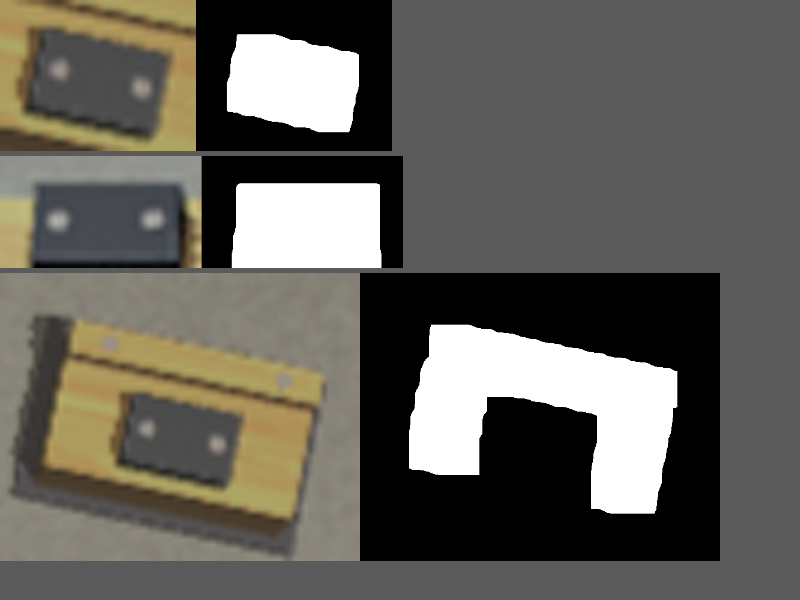

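Packer top is at about (510.3, -181.4) mm. The top view includes a sliver of the front face and the scene view a sliver of the back face, so they bracket it. Yaw is about -15°, and the size checks out at 56 x 38. Turn the jaws to the leaf first, then travel.

Create go.py:
```python
import sys,numpy as np
from rig import get_state
from scipy.spatial.transform import Rotation as Ro
s=get_state();q=s["orientation"];R=Ro.from_quat(q[[1,2,3,0]]).as_matrix()
p=s["ee_pos"]*1000;yaw=np.degrees(np.arctan2(R[1,1],R[0,1]))
print("t",round(s["time_s"],2),"tcp",np.round(p,1),"jaw yaw",round(yaw,2),"tilt",np.round(R[:2,0],4),"w",round(s["gripper_width"]*1000,1),"F",np.round(s["wrist_force"],1),"j",np.round(s["joint_positions"],2))
if len(sys.argv)>4:
    T=np.array([float(a) for a in sys.argv[1:4]]);d=R.T@(T-p)
    print("shift tool mm",np.round(d,1),"norm",round(np.linalg.norm(d),1),"turn first",round(yaw-float(sys.argv[4]),2))
    a=np.radians(float(sys.argv[4]));R2=np.c_[[0,0,-1],[np.cos(a),np.sin(a),0],[np.sin(a),-np.cos(a),0]]
    print("after turn shift",np.round(R2.T@(T-p),1))
```

```text
(no output)
```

Call:
carry_out --pt "0 0 0 0 -7" --pt "0 0 0 0 -7" --pt "0 0 0 0 -4.2" --pt "0 0 0 0 0" --pt "0 0 0 0 0" --newtons 40

```text
time_s: 0.52
ee_pos: [0.216, 0.5863, 0.2223]
orientation: [0.707, 0.013, 0.707, -0.014]
wrist_force: [0.7, 0.4, -0.1]
gripper_width: 0.0879
```

```bash
python3 go.py 451 243.5 130 88.2
```

```text
t 0.52 tcp [216.  586.3 222.3] jaw yaw 87.83 tilt [-0.0003 -0.0006] w 87.9 F [ 0.7  0.4 -0.1] j [-1.24  0.41 -0.08  1.59  0.03  1.14  0.21]
shift tool mm [  92.4 -333.6  247.8] norm 425.7 turn first -0.37
after turn shift [  92.3 -335.2  245.6]
```

Call:
carry_out --pt "0 8 -30 22 0" --pt "0 8 -30 22 0" --pt "0 8 -30 22 0" --pt "0 8 -30 22 0" --pt "0 8 -30 22 0"

```text
time_s: 0.93
ee_pos: [0.3213, 0.4311, 0.1823]
orientation: [0.707, 0.013, 0.707, -0.013]
wrist_force: [1.0, -0.2, 1.0]
gripper_width: 0.0879
```

Call:
carry_out --pt "0 8 -30 22 0" --pt "0 8 -30 22 0" --pt "0 8 -30 22 0" --pt "0 8 -30 22 0" --pt "0 8 -30 22 0"

```text
time_s: 1.35
ee_pos: [0.426, 0.2774, 0.1425]
orientation: [0.707, 0.014, 0.707, -0.013]
wrist_force: [0.6, -0.0, 0.2]
gripper_width: 0.088
```

Call:
carry_out --pt "0 12 -33 20 0" --pt "0 0 0 0 0" --pt "0 0 0 0 0"

```text
time_s: 1.6
ee_pos: [0.4448, 0.2428, 0.1301]
orientation: [0.707, 0.015, 0.707, -0.016]
wrist_force: [-0.0, -0.5, 0.1]
gripper_width: 0.0879
```

```bash
python3 go.py 451 243.5 100 88.2
python3 - <<'E'
from h import *
im=capture("top");cv2.imwrite("pics/t1.png",im[:,:,::-1]);cv2.imwrite("pics/t1c.png",up(im[:,:,::-1],170,180,100,130,4))
E
```

```text
t 1.6 tcp [444.8 242.8 130.1] jaw yaw 87.55 tilt [-0.0008 -0.0013] w 87.9 F [-0.  -0.5  0.1] j [-0.65  0.32  0.07  1.98 -0.03  0.84  0.96]
shift tool mm [30.1  1.   6.1] norm 30.7 turn first -0.65
after turn shift [30.1  0.9  6.1]
```

View pics/t1c.png

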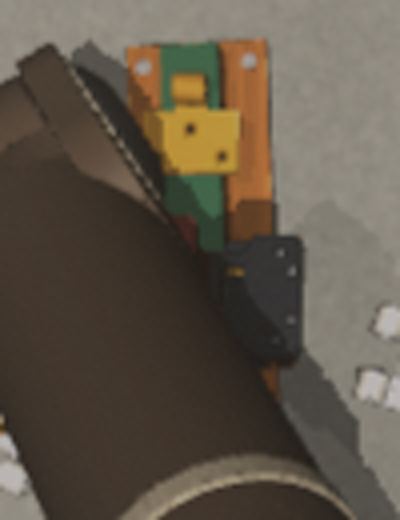

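Call:
carry_out --pt "0 20 0.8 6 -0.6" --pt "0 25 0 0 0" --pt "0 20 0 0 0" --pt "0 5 0 0 0" --pt "0 0 0 0 0"

```text
time_s: 2.07
ee_pos: [0.4486, 0.247, 0.0597]
orientation: [0.706, 0.008, 0.708, -0.008]
wrist_force: [-0.8, 0.7, 0.6]
gripper_width: 0.0877
```

```bash
python3 go.py 451 243.5 29 88.2
python3 - <<'E'
from h import *
im=capture("scene");cv2.imwrite("pics/s1c.png",up(im[:,:,::-1],350,130,140,150,4))
E
```

```text
t 2.07 tcp [448.6 247.   59.7] jaw yaw 88.68 tilt [-0.0024 -0.0009] w 87.7 F [-0.8  0.7  0.6] j [-0.64  0.43  0.05  2.02 -0.04  0.69  0.98]
shift tool mm [30.7 -3.4  2.6] norm 31.0 turn first 0.48
after turn shift [30.7 -3.4  2.5]
```

View pics/s1c.png

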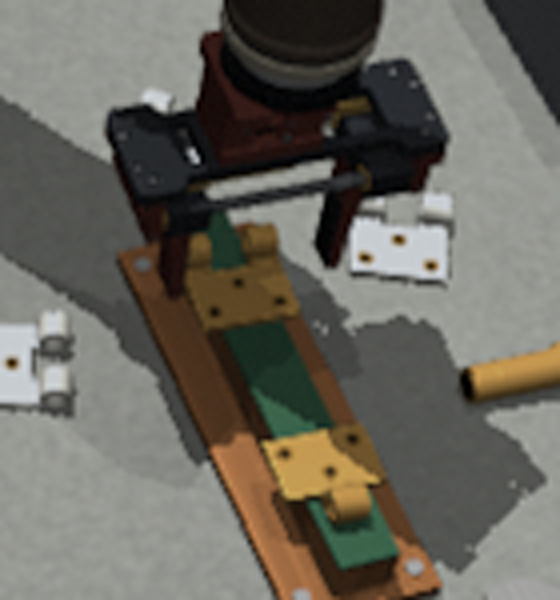

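The fingers straddle the two-knuckle leaf at crop (240,270). Next, check drift at rest.

Call:
carry_out --pt "0 0 0 0 0" --pt "0 0 0 0 0"

```text
time_s: 2.28
ee_pos: [0.4507, 0.2468, 0.062]
orientation: [0.708, 0.009, 0.706, -0.008]
wrist_force: [1.0, 0.2, 0.4]
gripper_width: 0.0876
```

```bash
python3 go.py 451 243.5 29 88.2
```

```text
t 2.28 tcp [450.7 246.8  62. ] jaw yaw 88.61 tilt [0.0018 0.0014] w 87.6 F [1.  0.2 0.4] j [-0.64  0.43  0.06  2.02 -0.04  0.69  0.99]
shift tool mm [33.  -3.4  0.3] norm 33.1 turn first 0.41
after turn shift [33.  -3.3  0.4]
```

Call:
carry_out --pt "0 12 -3.3 0 0.4" --pt "0 12 0 0 0" --pt "0 8 0 0 0" --pt "0 0 0 0 0" --pt "0 0 0 0 0"

```text
time_s: 2.7
ee_pos: [0.4501, 0.2428, 0.029]
orientation: [0.707, 0.011, 0.707, -0.011]
wrist_force: [-0.6, -0.3, 0.2]
gripper_width: 0.0872
```

```bash
python3 go.py 451 243.5 29 88.2
```

```text
t 2.7 tcp [450.1 242.8  29. ] jaw yaw 88.19 tilt [-0.      0.0001] w 87.2 F [-0.6 -0.3  0.2] j [-0.63  0.48  0.05  2.05 -0.04  0.62  0.99]
shift tool mm [-0.   0.8  0.8] norm 1.1 turn first -0.01
after turn shift [-0.   0.8  0.8]
```

Call:
carry_out --pt "140 0 0 0 0" --pt "140 0 0 0 0" --pt "140 0 0 0 0" --pt "140 0 0 0 0" --pt "140 0 0 0 0" --newtons 40

```text
time_s: 3.12
ee_pos: [0.4503, 0.2428, 0.029]
orientation: [0.707, 0.011, 0.707, -0.011]
wrist_force: [-0.2, -0.2, 2.8]
gripper_width: 0.0596
```

Call:
carry_out --pt "140 0 0 0 0" --pt "140 0 0 0 0"

```text
time_s: 3.28
ee_pos: [0.4502, 0.2428, 0.029]
orientation: [0.707, 0.011, 0.707, -0.011]
wrist_force: [-0.5, -0.1, 3.4]
gripper_width: 0.0595
```

```bash
python3 go.py 451 243.5 29 88.2
```

```text
t 3.28 tcp [450.2 242.8  29. ] jaw yaw 88.19 tilt [0.0004 0.0004] w 59.5 F [-0.5 -0.1  3.4] j [-0.63  0.48  0.05  2.05 -0.04  0.62  0.99]
shift tool mm [-0.   0.7  0.7] norm 1.0 turn first -0.01
after turn shift [-0.   0.7  0.7]
```

Call:
carry_out --pt "140 -8 0 0 0" --pt "140 -25 0 0 0" --pt "140 -35 0 0 0" --pt "140 -35 0 0 0" --pt "140 -25 0 0 0"

```text
time_s: 3.7
ee_pos: [0.4503, 0.2425, 0.1595]
orientation: [0.707, 0.012, 0.707, -0.011]
wrist_force: [0.6, -0.4, -2.2]
gripper_width: 0.0595
```

Call:
carry_out --pt "140 0 0 0 7" --pt "140 0 0 0 6.1" --pt "140 0 0 0 0"

```text
time_s: 3.95
ee_pos: [0.45, 0.2425, 0.1575]
orientation: [0.701, 0.094, 0.701, -0.093]
wrist_force: [0.3, -0.0, -1.6]
gripper_width: 0.0596
```

```bash
python3 go.py 505.3 -180 160 75
python3 - <<'E'
from h import *
for n in("top","scene"):
    im=capture(n);cv2.imwrite(f"pics/{n}2.png",im[:,:,::-1])
im=cv2.imread("pics/scene2.png");cv2.imwrite("pics/s2c.png",up(im,350,90,140,150,4))
E
```

```text
t 3.95 tcp [450.  242.5 157.5] jaw yaw 74.8 tilt [0.0006 0.0005] w 59.6 F [ 0.3 -0.  -1.6] j [-0.68  0.29  0.11  1.95 -0.04  0.9   0.76]
shift tool mm [  -2.7 -393.2  164.1] norm 426.1 turn first -0.2
after turn shift [  -2.5 -393.8  162.8]
```

View pics/s2c.png

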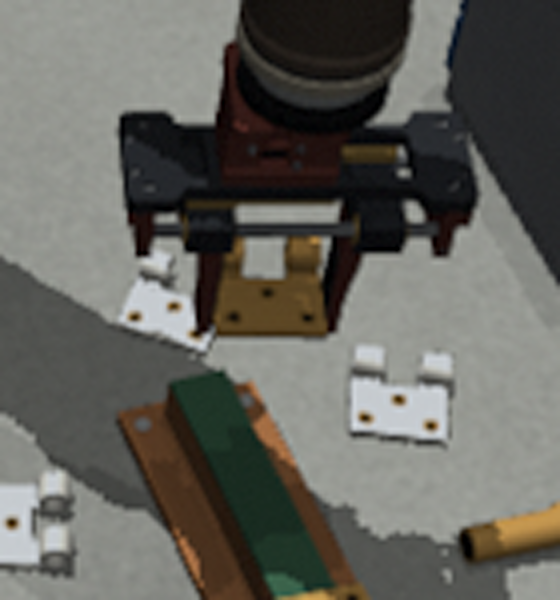

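View pics/top2.png

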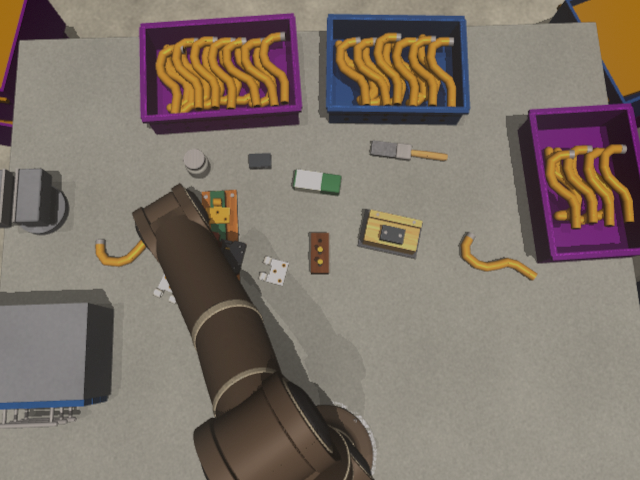

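The leaf is held level and undistorted in the fingers. The next check is its position in the tool, via the screw holes seen in the scene view before and after the lift.

```bash
cat >> h.py <<'E'
def holes(im,box,lo=(8,100,60),hi=(35,255,255),k=8,dark=None):
    x,y,w,h=box;u=up(im,x,y,w,h,k);hsv=cv2.cvtColor(u,cv2.COLOR_BGR2HSV)
    m=cv2.inRange(hsv,lo,hi)
    cs,hi_=cv2.findContours(m,cv2.RETR_CCOMP,cv2.CHAIN_APPROX_NONE)
    out=[]
    for c,hh in zip(cs,hi_[0]):
        a=cv2.contourArea(c)
        if hh[3]>=0 and 40<a<900:
            M=cv2.moments(c);out.append((*topix([M["m10"]/M["m00"],M["m01"]/M["m00"]],x,y,k),a))
    return np.array(out)
E
python3 - <<'E'
from h import *
im0=cv2.imread("pics/scene0.png");im2=cv2.imread("pics/scene2.png");t0=cv2.imread("pics/top0.png")
A=holes(im0,(388,178,45,40));B=holes(im2,(398,150,40,28));T=holes(t0,(200,245,40,45))
ONE_s=holes(im0,(405,225,55,45));ONE_t=holes(t0,(200,185,40,60))
for nm,n,h,z in(("two0 scene","scene",A,.046),("two0 top","top",T,.046),("two2 scene","scene",B,.1745),("one0 s","scene",ONE_s,.046),("one0 t","top",ONE_t,.046)):
    print(nm);print(np.round(np.c_[h,ray(n,h[:,:2],z)[:,:2]*1000],1))
hsv=cv2.cvtColor(im2,cv2.COLOR_BGR2HSV);print(hsv[168,412],hsv[168,425])
E
```

```text
two0 scene
[[403.1 207.6  49.  463.9 224.2]
 [397.4 207.6 453.  460.6 211.2]
 [394.9 200.4  59.  438.4 213.1]
 [415.3 193.2 432.  430.1 267.4]]
two0 topTraceback (most recent call last):
  File "<stdin>", line 6, in <module>
IndexError: too many indices for array: array is 1-dimensional, but 2 were indexed
```

Run:
```python
from h import *
im0=cv2.imread("pics/scene0.png");im2=cv2.imread("pics/scene2.png");t0=cv2.imread("pics/top0.png")
L=(14,100,120)
for nm,n,h,z in(("two0 scene","scene",holes(im0,(388,178,45,40),L),.046),("two0 top","top",holes(t0,(200,245,40,45),L),.046),("two2 scene","scene",holes(im2,(398,150,40,28),(8,100,75)),.1745),("one0 s","scene",holes(im0,(405,225,55,45),L),.046),("one0 t","top",holes(t0,(200,185,40,60),L),.046)):
    print(nm); 
    if len(h): print(np.round(np.c_[h,ray(n,h[:,:2],z)[:,:2]*1000],1))
hsv=cv2.cvtColor(im2,cv2.COLOR_BGR2HSV);print(hsv[168,412],hsv[169,410],hsv[163,417])
```

```text
two0 scene
[[403.2 207.6 295.  464.  224.2]
 [419.5 204.8 310.5 466.1 264.2]
 [409.1 200.2 232.5 446.6 245.5]]
two0 top
[[218.  267.7 257.  448.6 243.6]
 [226.4 260.5 280.5 465.6 223. ]
 [210.  260.3 250.5 467.7 263.1]]
two2 scene
[[426.5 169.  547.  470.  259. ]
 [407.9 168.8 667.  459.  220.5]
 [416.4 162.7 582.5 446.8 244.8]]
one0 s
[[432.1 247.5 343.  588.  247. ]
 [420.6 243.  356.5 569.7 226.8]
 [437.7 239.3 341.5 570.2 267.4]]
one0 t
[[208.9 219.  217.5 572.  266.1]
 [225.1 218.7 244.  571.3 225.9]
 [217.1 211.8 297.5 589.6 245.6]]
[ 19 152  92] [ 18 164  81] [ 20 173  34]
```

The hole triangle matches in both views. In the tool, the plate centre sits +6.3 mm along z, and yaw agrees with the jaws within 1°. TCP target over the packer: (504.2, -179.8). Now travelling over.

Call:
carry_out --pt "140 0 -20 8 0" --pt "140 0 -36 15 0" --pt "140 0 -38 16 0" --pt "140 0 -38 16 0" --pt "140 0 -38 16 0"

```text
time_s: 4.47
ee_pos: [0.4744, 0.0582, 0.1563]
orientation: [0.701, 0.09, 0.702, -0.09]
wrist_force: [0.6, -0.1, -2.3]
gripper_width: 0.0594
```

Call:
carry_out --pt "140 0 -38 16 0" --pt "140 0 -38 16 0" --pt "140 0 -38 16 0" --pt "140 0 -36 15 0" --pt "140 0 -36 15 0"

```text
time_s: 4.88
ee_pos: [0.5019, -0.1418, 0.1563]
orientation: [0.701, 0.09, 0.702, -0.09]
wrist_force: [0.7, -0.2, -1.7]
gripper_width: 0.0594
```

Call:
carry_out --pt "140 0 -20 6 0" --pt "140 0 -10 4 0" --pt "140 0 0 0 0" --pt "140 0 0 0 0"

```text
time_s: 5.22
ee_pos: [0.5041, -0.1702, 0.1561]
orientation: [0.701, 0.092, 0.702, -0.091]
wrist_force: [0.8, 0.5, -1.3]
gripper_width: 0.0596
```

```bash
python3 go.py 504.2 -179.8 80 75
```

```text
t 5.22 tcp [ 504.1 -170.2  156.1] jaw yaw 75.17 tilt [-0.0012  0.001 ] w 59.6 F [ 0.8  0.5 -1.3] j [-0.02  0.33  0.32  1.91 -0.13  0.92  1.67]
shift tool mm [76.1 -9.3  2.7] norm 76.7 turn first 0.17
after turn shift [76.1 -9.2  2.6]
```

Call:
carry_out --pt "140 15 -9.2 2.6 0.2" --pt "140 20 0 0 0" --pt "140 15 0 0 0" --pt "140 0 0 0 0" --pt "140 0 0 0 0"

```text
time_s: 5.63
ee_pos: [0.5043, -0.1785, 0.1062]
orientation: [0.7, 0.092, 0.702, -0.091]
wrist_force: [-0.4, -0.0, -1.4]
gripper_width: 0.0594
```

```bash
python3 go.py 504.2 -179.8 66.5 75;  python3 - <<'E'
from h import *
for n in("top","scene"):
    im=capture(n);cv2.imwrite(f"pics/{n}3.png",im[:,:,::-1])
im=cv2.imread("pics/scene3.png");t=cv2.imread("pics/top3.png")
c=np.hstack([up(im,180,180,110,130,3.6),up(t,340,170,110,130,3.6)]);cv2.imwrite("pics/c3.png",c)
E
```

```text
t 5.63 tcp [ 504.3 -178.5  106.2] jaw yaw 75.09 tilt [-0.002   0.0013] w 59.4 F [-0.4 -0.  -1.4] j [ 0.01  0.4   0.31  1.95 -0.16  0.81  1.72]
shift tool mm [39.7 -1.3  0.4] norm 39.7 turn first 0.09
after turn shift [39.7 -1.3  0.3]
```

View pics/c3.png

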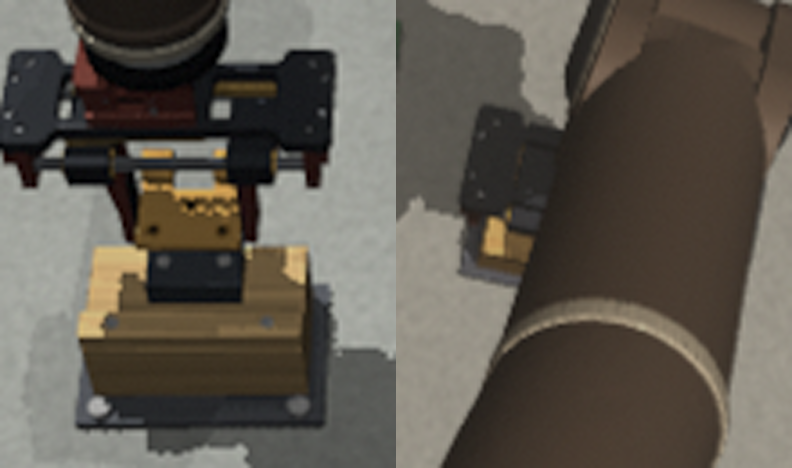

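Run:
```python
from h import *
im=cv2.imread("pics/scene3.png")
h=holes(im,(214,226,36,26),(8,80,62),(35,255,255))
print(np.round(np.c_[h,ray("scene",h[:,:2],.1232)[:,:2]*1000],1))
u=up(im,210,225,45,45,12);cv2.imwrite("pics/c3b.png",u)
```

```text
[[ 241.3  243.6  376.5  523.1 -162.6]
 [ 222.1  243.4  403.   512.2 -200.8]
 [ 232.6  236.2  391.5  499.8 -176.6]
 [ 223.5  229.6  393.   477.7 -191.8]]
```

View pics/c3b.png

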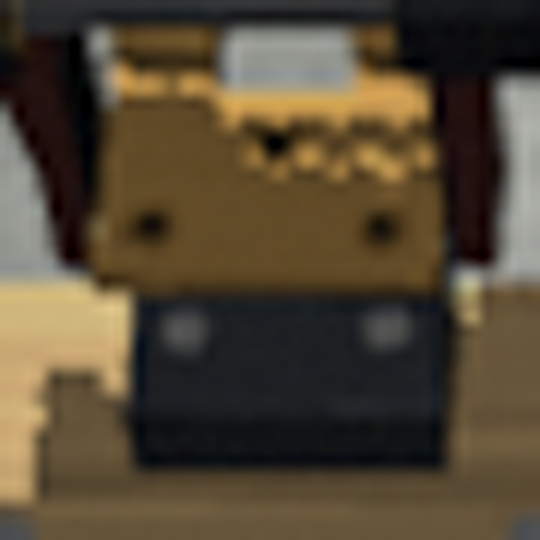

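Call:
carry_out --pt "140 12 -1.4 0.9 -0.5" --pt "140 14 0 0 0" --pt "140 6 0 0 0" --pt "140 2 0 0 0" --pt "140 0 0 0 0"

```text
time_s: 6.15
ee_pos: [0.5047, -0.1824, 0.0722]
orientation: [0.701, 0.09, 0.702, -0.09]
wrist_force: [0.8, -1.1, -1.7]
gripper_width: 0.0597
```

```bash
python3 go.py 504.8 -180.0 69 75.4
```

```text
t 6.15 tcp [ 504.7 -182.4   72.2] jaw yaw 75.4 tilt [-0.0009  0.0002] w 59.7 F [ 0.8 -1.1 -1.7] j [ 0.03  0.46  0.29  1.97 -0.19  0.74  1.75]
shift tool mm [ 3.2  2.3 -0.5] norm 4.0 turn first -0.0
after turn shift [ 3.2  2.3 -0.5]
```

Call:
carry_out --pt "140 0 2.2 -0.4 0" --pt "140 0 0 0 0" --pt "140 1 0 0 0" --pt "140 0 0 0 0"

```text
time_s: 6.48
ee_pos: [0.5054, -0.1802, 0.0719]
orientation: [0.702, 0.09, 0.701, -0.09]
wrist_force: [0.8, -0.3, -1.7]
gripper_width: 0.0596
```

```bash
python3 go.py 504.8 -180.0 69 75.4
```

```text
t 6.48 tcp [ 505.4 -180.2   71.9] jaw yaw 75.4 tilt [ 0.0006 -0.    ] w 59.6 F [ 0.8 -0.3 -1.7] j [ 0.03  0.45  0.29  1.97 -0.19  0.74  1.74]
shift tool mm [ 2.9  0.  -0.6] norm 3.0 turn first 0.0
after turn shift [ 2.9  0.  -0.6]
```

Run:
```python
from h import *
im=capture("scene")[:,:,::-1].copy();cv2.imwrite("pics/scene4.png",im)
h=holes(im,(212,232,40,34),(8,80,62),(35,255,255))
print(np.round(np.c_[h,ray("scene",h[:,:2],.0889)[:,:2]*1000],1))
cv2.imwrite("pics/c4b.png",up(im,205,220,55,55,11))
```

```text
[[ 242.6  253.6  390.   524.4 -163.6]
 [ 223.8  253.3  367.   513.3 -201.8]
 [ 234.2  246.1  298.5  500.7 -177. ]
 [ 227.1  239.8   79.5  480.3 -188.7]
 [ 222.9  239.7  114.   477.8 -197.5]]
```

View pics/c4b.png

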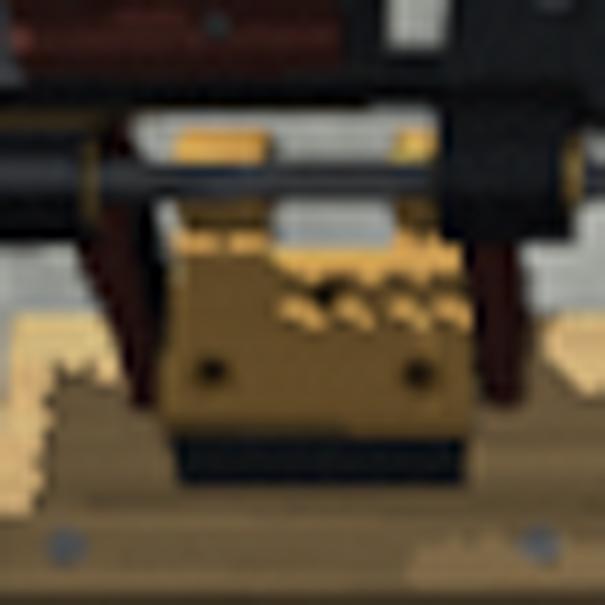

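Centred within ~1 mm by both checks; the plate overhangs the packer about evenly. Lower onto contact.

Call:
carry_out --pt "140 2 0 0 0" --pt "140 0.8 0 0 0" --pt "140 0 0 0 0" --pt "140 0 0 0 0"

```text
time_s: 6.87
ee_pos: [0.5053, -0.1802, 0.069]
orientation: [0.701, 0.09, 0.701, -0.09]
wrist_force: [-0.3, -0.0, 0.9]
gripper_width: 0.0593
```

```bash
python3 go.py 504.8 -180.0 69 75.4
```

```text
t 6.87 tcp [ 505.3 -180.2   69. ] jaw yaw 75.39 tilt [0.0002 0.0001] w 59.3 F [-0.3 -0.   0.9] j [ 0.03  0.46  0.29  1.98 -0.19  0.73  1.75]
shift tool mm [-0.   0.1 -0.5] norm 0.5 turn first -0.01
after turn shift [-0.   0.1 -0.5]
```

Call:
carry_out --pt "70 0 0 0 0" --pt "60 0 0 0 0" --pt "30 0 0 0 0" --pt "0 0 0 0 0" --pt "0 0 0 0 0"

```text
time_s: 7.28
ee_pos: [0.5052, -0.1803, 0.0688]
orientation: [0.701, 0.09, 0.701, -0.09]
wrist_force: [1.2, 0.7, 0.2]
gripper_width: 0.084
```

Call:
carry_out --pt "0 0 0 0 0" --pt "0 -5 0 0 0" --pt "0 -15 0 0 0" --pt "0 -30 0 0 0" --pt "0 -35 0 0 0"

```text
time_s: 7.7
ee_pos: [0.5038, -0.18, 0.1536]
orientation: [0.7, 0.09, 0.703, -0.09]
wrist_force: [0.9, -0.1, 0.5]
gripper_width: 0.0877
```

```bash
python3 go.py 576 244.5 150 89
```

```text
t 7.7 tcp [ 503.8 -180.   153.6] jaw yaw 75.38 tilt [-0.0038  0.0005] w 87.7 F [ 0.9 -0.1  0.5] j [-0.01  0.34  0.32  1.91 -0.13  0.92  1.7 ]
shift tool mm [  3.5 429.  -37.3] norm 430.6 turn first -13.62
after turn shift [  3.6 425.7  64.8]
```

Call:
carry_out --pt "0 0 0 0 -7" --pt "0 0 0 0 -6.6" --pt "0 0 20 3 0" --pt "0 0 40 6 0" --pt "0 0 40 6 0"

```text
time_s: 8.12
ee_pos: [0.522, -0.081, 0.1545]
orientation: [0.707, 0.008, 0.707, -0.008]
wrist_force: [1.1, -0.5, 0.4]
gripper_width: 0.0877
```

Call:
carry_out --pt "0 0 40 6 0" --pt "0 0 40 6 0" --pt "0 0 40 6 0" --pt "0 0 40 6 0" --pt "0 0 40 6 0"

```text
time_s: 8.53
ee_pos: [0.5555, 0.1208, 0.1544]
orientation: [0.707, 0.006, 0.707, -0.006]
wrist_force: [0.5, 0.4, 0.7]
gripper_width: 0.088
```

Call:
carry_out --pt "0 0 40 6 0" --pt "0 0 40 6 0" --pt "0 0 25 6 0" --pt "0 0 10 2 0" --pt "0 0 0 0 0"

```text
time_s: 8.95
ee_pos: [0.5771, 0.2367, 0.1536]
orientation: [0.707, 0.005, 0.707, -0.005]
wrist_force: [-0.3, 0.2, 0.2]
gripper_width: 0.0877
```

```bash
python3 go.py 582 246 90 89;python3 - <<'E'
from h import *
for n in("top","scene"):
    im=capture(n);cv2.imwrite(f"pics/{n}5.png",im[:,:,::-1])
im=cv2.imread("pics/scene5.png");t=cv2.imread("pics/top5.png")
c=np.hstack([up(im,190,220,90,85,4.4),up(t,345,185,90,85,4.4)]);cv2.imwrite("pics/c5.png",c)
E
```

```text
t 8.95 tcp [577.1 236.7 153.6] jaw yaw 89.22 tilt [-0.0002  0.0008] w 87.7 F [-0.3  0.2  0.2] j [-0.57  0.47  0.14  1.68 -0.08  0.99  1.16]
shift tool mm [63.6  9.4  4.8] norm 64.5 turn first 0.22
after turn shift [63.6  9.4  4.7]
```

View pics/c5.png

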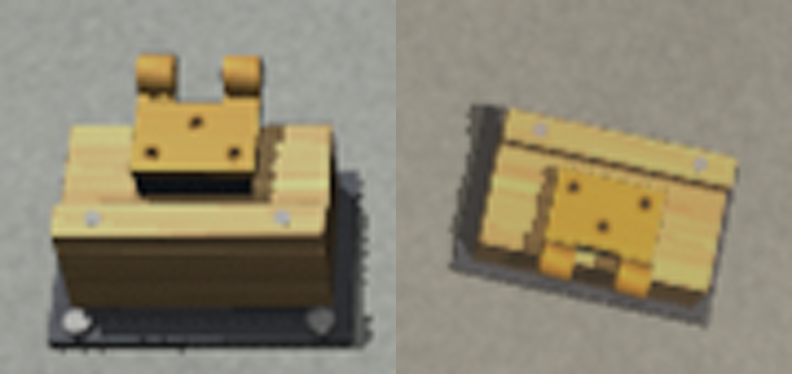

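View pics/scene5.png

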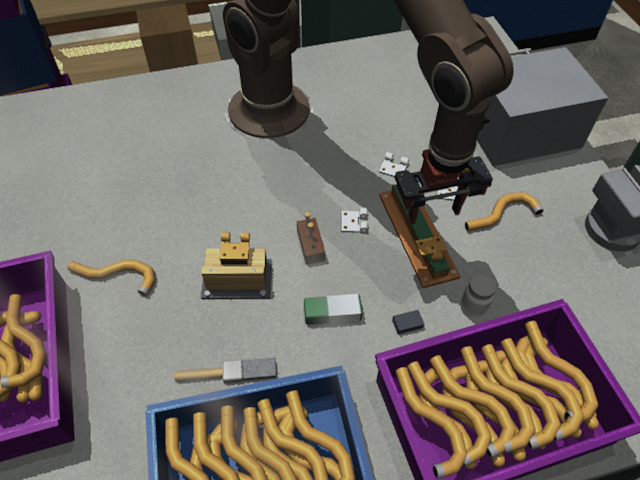

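The leaf lies flat on the packer with its knuckles to the front. Measure it in both views.

Run:
```python
from h import *
s=cv2.imread("pics/scene5.png");t=cv2.imread("pics/top5.png")
for n,im,b in(("scene",s,(215,238,38,25)),("top",t,(375,218,30,35))):
    h=holes(im,b,(14,110,115))
    print(n);print(np.round(np.c_[h,ray(n,h[:,:2],.086)[:,:2]*1000],1))
```

```text
scene
[[ 250.7  255.8   42.   532.4 -148. ]
 [ 242.8  254.2  234.   524.  -163.4]
 [ 224.   254.2  253.5  513.6 -201.6]
 [ 234.1  247.3  220.   501.6 -177.9]]
top
[[ 377.6  240.1   90.5  495.2 -145.5]
 [ 391.5  236.   155.5  503.9 -179.4]
 [ 401.1  230.8  178.   515.9 -203.4]
 [ 384.9  227.1  154.   526.6 -164.9]
 [ 379.7  224.9  207.   532.4 -152.7]
 [ 394.1  222.1  193.5  538.1 -187.9]
 [ 398.9  222.2  472.   537.3 -199.3]
 [ 395.1  220.3   86.   542.5 -190.7]
 [ 384.8  220.1  189.5  543.9 -165.7]
 [ 389.8  220.3  424.5  542.9 -177.8]
 [ 380.4  219.1  167.   546.6 -155.4]]
```

Placed within ~1.2 mm and 0.5° of the packer. Now descend on leaf one.

Call:
carry_out --pt "0 20 9.2 4.8 0.2" --pt "0 30 0 0 0" --pt "0 30 0 0 0" --pt "0 10 0 0 0" --pt "0 0 0 0 0"

```text
time_s: 9.47
ee_pos: [0.5809, 0.2394, 0.0615]
orientation: [0.705, 0.007, 0.709, -0.01]
wrist_force: [0.8, 0.8, 0.8]
gripper_width: 0.0877
```

Call:
carry_out --pt "0 0 0 0 0" --pt "0 0 0 0 0"

```text
time_s: 9.63
ee_pos: [0.5838, 0.242, 0.0658]
orientation: [0.708, 0.008, 0.706, -0.008]
wrist_force: [0.3, 0.4, -0.0]
gripper_width: 0.0883
```

```bash
python3 go.py 582 245.6 29 89
```

```text
t 9.63 tcp [583.8 242.   65.8] jaw yaw 88.71 tilt [0.0023 0.0008] w 88.3 F [ 0.3  0.4 -0. ] j [-0.56  0.59  0.13  1.73 -0.09  0.83  1.16]
shift tool mm [36.8  3.5 -1.9] norm 37.0 turn first -0.29
after turn shift [36.8  3.6 -1.8]
```

Call:
carry_out --pt "0 13 3.6 -1.8 -0.3" --pt "0 14 0 0 0" --pt "0 8 0 0 0" --pt "0 0 0 0 0" --pt "0 0 0 0 0"

```text
time_s: 10.05
ee_pos: [0.5806, 0.2462, 0.0287]
orientation: [0.707, 0.006, 0.707, -0.006]
wrist_force: [0.1, -1.7, -0.1]
gripper_width: 0.0882
```

```bash
python3 go.py 582 245.6 29 89
```

```text
t 10.05 tcp [580.6 246.2  28.7] jaw yaw 89.09 tilt [-0.0004 -0.0003] w 88.2 F [ 0.1 -1.7 -0.1] j [-0.56  0.63  0.12  1.75 -0.1   0.76  1.16]
shift tool mm [-0.3 -0.6  1.4] norm 1.5 turn first 0.09
after turn shift [-0.3 -0.6  1.4]
```

Call:
carry_out --pt "0 0 -0.6 2 0" --pt "0 0 0 0 0" --pt "0 0 0 0 0"

```text
time_s: 10.3
ee_pos: [0.5834, 0.2457, 0.0295]
orientation: [0.707, 0.006, 0.707, -0.006]
wrist_force: [-0.9, 0.1, 0.4]
gripper_width: 0.0876
```

Call:
carry_out --pt "140 0 0 0 0" --pt "140 0 0 0 0" --pt "140 0 0 0 0" --pt "140 0 0 0 0" --pt "140 0 0 0 0" --newtons 40

```text
time_s: 10.72
ee_pos: [0.5827, 0.2457, 0.0289]
orientation: [0.707, 0.006, 0.707, -0.006]
wrist_force: [0.1, -0.9, 0.4]
gripper_width: 0.0596
```

Call:
carry_out --pt "140 0 0 0 0" --pt "140 0 0 0 0" --pt "140 0 0 0 0"

```text
time_s: 10.97
ee_pos: [0.5827, 0.2457, 0.0289]
orientation: [0.707, 0.006, 0.707, -0.006]
wrist_force: [-0.0, -0.4, 0.8]
gripper_width: 0.0599
```

```bash
python3 go.py 582 245.6 29 89
```

```text
t 10.97 tcp [582.7 245.7  28.9] jaw yaw 89.08 tilt [0.     0.0001] w 59.9 F [-0.  -0.4  0.8] j [-0.56  0.64  0.12  1.75 -0.1   0.76  1.16]
shift tool mm [-0.1 -0.1 -0.7] norm 0.7 turn first 0.08
after turn shift [-0.1 -0.1 -0.7]
```

Call:
carry_out --pt "140 -8 0 0 0" --pt "140 -25 0 0 0" --pt "140 -35 0 0 0" --pt "140 -35 0 0 0" --pt "140 -27 0 0 0"

```text
time_s: 11.38
ee_pos: [0.5831, 0.2456, 0.1618]
orientation: [0.708, 0.006, 0.707, -0.005]
wrist_force: [0.2, 0.1, -1.7]
gripper_width: 0.0595
```

Call:
carry_out --pt "140 0 0 0 7" --pt "140 0 0 0 6.7" --pt "140 0 0 0 0" --pt "140 0 0 0 0"

```text
time_s: 11.72
ee_pos: [0.5824, 0.2457, 0.1589]
orientation: [0.701, 0.088, 0.702, -0.089]
wrist_force: [-0.5, 0.1, -2.1]
gripper_width: 0.0591
```

```bash
python3 go.py 450.2 -166 160 75.4;  python3 - <<'E'
from h import *
im=capture("scene")[:,:,::-1].copy();cv2.imwrite("pics/scene6.png",im)
cv2.imwrite("pics/c6.png",up(im,370,130,130,150,4))
E
```

```text
t 11.72 tcp [582.4 245.7 158.9] jaw yaw 75.61 tilt [-0.0003 -0.0004] w 59.1 F [-0.5  0.1 -2.1] j [-0.62  0.48  0.2   1.66 -0.11  1.01  0.94]
shift tool mm [  -0.9 -431.6  -25.7] norm 432.3 turn first 0.21
after turn shift [  -1.1 -431.7  -24.1]
```

View pics/c6.png

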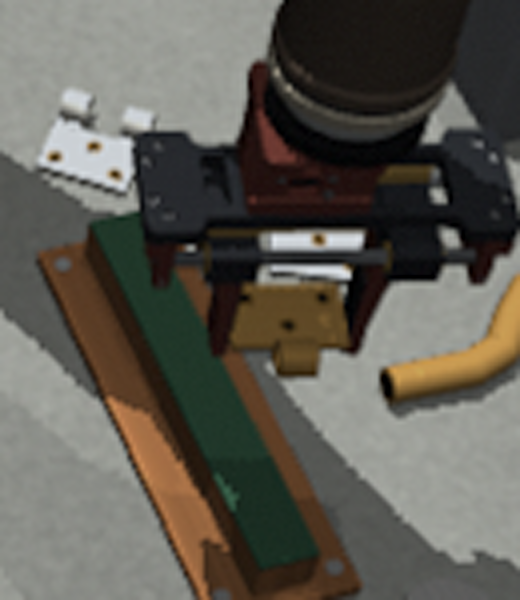

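Run:
```python
from h import *
im=cv2.imread("pics/scene6.png")
h=holes(im,(425,196,36,30),(8,100,70))
P=ray("scene",h[:,:2],.176)[:,:2]*1000
print(np.round(np.c_[h,P],1))
cv2.imwrite("pics/c6b.png",up(im,420,190,45,40,14))
```

```text
[[452.4 215.9  87.5 605.4 261.8]
 [441.6 210.9 536.  587.4 245.5]
 [450.2 204.  518.  575.2 269.6]]
```

View pics/c6b.png

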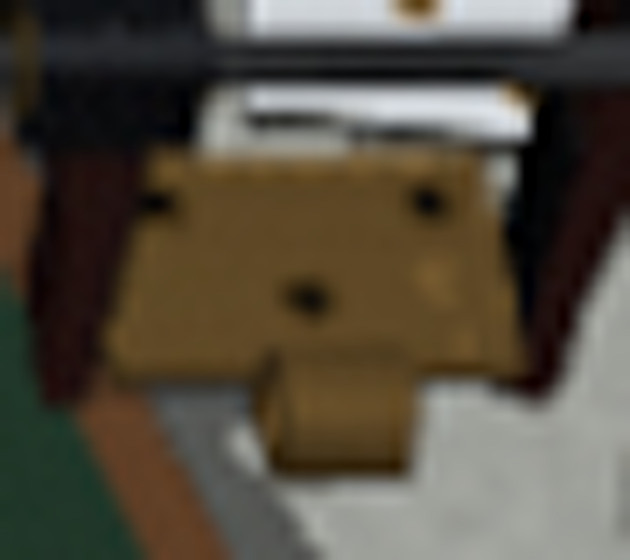

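Grip offset confirmed: plate centre at -3 mm along tool z, and the leaf is level. Travel to above the match pose.

Call:
carry_out --pt "140 0 -20 -1 0.2" --pt "140 0 -38 -2 0" --pt "140 0 -40 -2 0" --pt "140 0 -40 -2 0" --pt "140 0 -40 -2 0"

```text
time_s: 12.18
ee_pos: [0.5275, 0.0742, 0.1584]
orientation: [0.701, 0.09, 0.702, -0.09]
wrist_force: [0.5, -1.0, -2.0]
gripper_width: 0.059
```

Call:
carry_out --pt "140 0 -40 -2 0" --pt "140 0 -40 -2 0" --pt "140 0 -40 -2 0" --pt "140 0 -40 -2 0" --pt "140 0 -40 -3 0"

```text
time_s: 12.6
ee_pos: [0.4658, -0.1164, 0.1588]
orientation: [0.701, 0.09, 0.701, -0.09]
wrist_force: [0.7, -0.2, -2.4]
gripper_width: 0.0597
```

Call:
carry_out --pt "140 0 -30 -3 0" --pt "140 0 -15 -3 0" --pt "140 0 0 0 0" --pt "140 0 0 0 0"

```text
time_s: 12.93
ee_pos: [0.4491, -0.1572, 0.1587]
orientation: [0.701, 0.091, 0.701, -0.091]
wrist_force: [0.6, 1.2, -2.2]
gripper_width: 0.059
```

```bash
python3 go.py 450.2 -166 110 75.4
```

```text
t 12.93 tcp [ 449.1 -157.2  158.7] jaw yaw 75.2 tilt [-0.0003  0.0002] w 59.0 F [ 0.6  1.2 -2.2] j [-0.07  0.23  0.35  2.04 -0.1   0.88  1.66]
shift tool mm [48.7 -8.3  3.3] norm 49.5 turn first -0.2
after turn shift [48.7 -8.3  3.3]
```

Call:
carry_out --pt "140 16 -8.3 3.3 -0.2" --pt "140 20 0 0 0" --pt "140 12 0 0 0" --pt "140 0 0 0 0" --pt "140 0 0 0 0"

```text
time_s: 13.35
ee_pos: [0.4507, -0.1642, 0.1104]
orientation: [0.701, 0.089, 0.702, -0.089]
wrist_force: [0.7, -0.6, -1.1]
gripper_width: 0.0594
```

Call:
carry_out --pt "140 0 0 0 0" --pt "140 0 0 0 0"

```text
time_s: 13.52
ee_pos: [0.4514, -0.1652, 0.1116]
orientation: [0.702, 0.089, 0.701, -0.089]
wrist_force: [0.4, -0.7, -2.5]
gripper_width: 0.0593
```

```bash
python3 go.py 450.2 -166 110 75.4
python3 - <<'E'
from h import *
for n in("top","scene"):
    im=capture(n);cv2.imwrite(f"pics/{n}7.png",im[:,:,::-1])
im=cv2.imread("pics/scene7.png");t=cv2.imread("pics/top7.png")
c=np.hstack([up(im,180,170,110,130,3.6),up(t,340,170,110,130,3.6)]);cv2.imwrite("pics/c7.png",c)
E
```

```text
t 13.52 tcp [ 451.4 -165.2  111.6] jaw yaw 75.46 tilt [ 0.0014 -0.0001] w 59.3 F [ 0.4 -0.7 -2.5] j [-0.03  0.31  0.34  2.08 -0.15  0.77  1.72]
shift tool mm [ 1.6 -1.1 -1. ] norm 2.2 turn first 0.06
after turn shift [ 1.6 -1.1 -1. ]
```

View pics/c7.png

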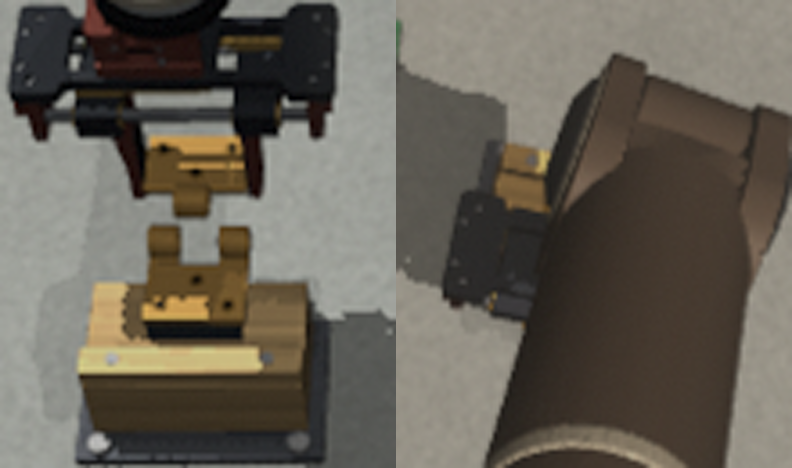

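Run:
```python
from h import *
im=cv2.imread("pics/scene7.png")
h=holes(im,(218,205,35,20),(8,80,62));P=ray("scene",h[:,:2],.1287)[:,:2]*1000
print("one",np.round(np.c_[h,P],1))
g=holes(im,(218,240,35,22),(8,80,62));Q=ray("scene",g[:,:2],.086)[:,:2]*1000
print("two",np.round(np.c_[g,Q],1))
a=np.radians(-15.0);ux=np.array([np.cos(a),np.sin(a)]);uy=np.array([-np.sin(a),np.cos(a)])
two=np.array([510.2,-180.2])
for p in P: print("rel two centre",np.round([(p-two)@ux,(p-two)@uy],1))
cv2.imwrite("pics/c7b.png",up(im,212,200,46,66,9))
```

```text
one [[ 233.9  217.5  361.   456.1 -165.1]
 [ 244.   210.7   57.   443.5 -140.8]
 [ 225.1  211.1  341.5  434.1 -180. ]]
two [[ 224.   254.1   86.5  513.3 -201.6]
 [ 242.8  254.3  265.5  524.1 -163.5]
 [ 234.1  247.3  380.5  501.6 -177.8]]
rel two centre [-56.2   0.6]
rel two centre [-74.6  20.8]
rel two centre [-73.6 -19.5]
```

View pics/c7b.png

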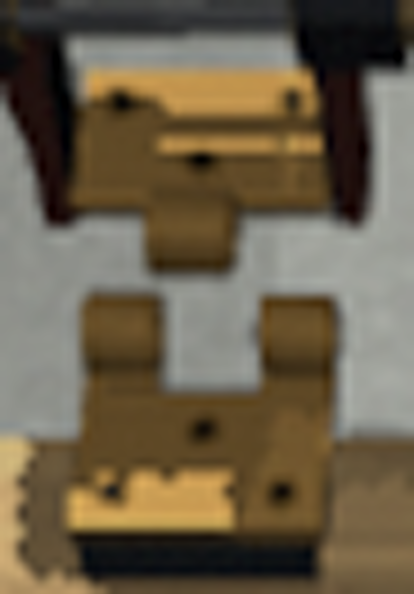

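Hole measurements and robot target agree within 0.3 mm: needs about -0.9 mm in y and z. Lower in stages.

Call:
carry_out --pt "140 6 -0.9 -0.9 0" --pt "140 8 0 0 0" --pt "140 4 0 0 0" --pt "140 0 0 0 0" --pt "140 0 0 0 0"

```text
time_s: 14.03
ee_pos: [0.4491, -0.1662, 0.0923]
orientation: [0.701, 0.09, 0.702, -0.09]
wrist_force: [-0.4, 0.1, -0.9]
gripper_width: 0.0594
```

Call:
carry_out --pt "140 0 0 0 0" --pt "140 0 0 0 0" --pt "140 0 0 0 0"

```text
time_s: 14.28
ee_pos: [0.4497, -0.1662, 0.093]
orientation: [0.702, 0.09, 0.701, -0.09]
wrist_force: [0.6, 0.2, -1.6]
gripper_width: 0.0595
```

```bash
python3 go.py 450.2 -166 69 75.4
```

```text
t 14.28 tcp [ 449.7 -166.2   93. ] jaw yaw 75.39 tilt [ 0.0004 -0.0001] w 59.5 F [ 0.6  0.2 -1.6] j [-0.02  0.34  0.33  2.09 -0.16  0.73  1.73]
shift tool mm [24.   0.4  0.4] norm 24.0 turn first -0.01
after turn shift [24.   0.4  0.4]
```

Call:
carry_out --pt "140 4 0.4 0.4 0" --pt "140 4 0 0 0" --pt "140 2 0 0 0" --pt "140 0 0 0 0" --pt "140 0 0 0 0"

```text
time_s: 14.7
ee_pos: [0.4498, -0.1659, 0.0826]
orientation: [0.701, 0.09, 0.702, -0.09]
wrist_force: [0.3, 0.6, -1.2]
gripper_width: 0.0595
```

```bash
python3 go.py 450.2 -166 69 75.4
```

```text
t 14.7 tcp [ 449.8 -165.9   82.6] jaw yaw 75.38 tilt [-0.0006  0.0001] w 59.5 F [ 0.3  0.6 -1.2] j [-0.02  0.36  0.33  2.1  -0.17  0.71  1.74]
shift tool mm [13.6  0.   0.5] norm 13.6 turn first -0.02
after turn shift [13.6  0.   0.5]
```

Call:
carry_out --pt "140 3 0 0.4 0" --pt "140 3 0 0 0" --pt "140 3 0 0 0" --pt "140 0 0 0 0" --pt "140 0 0 0 0"

```text
time_s: 15.12
ee_pos: [0.4502, -0.1659, 0.0736]
orientation: [0.701, 0.09, 0.702, -0.09]
wrist_force: [0.3, -0.2, -1.8]
gripper_width: 0.0593
```

```bash
python3 go.py 450.2 -166 69 75.4
```

```text
t 15.12 tcp [ 450.2 -165.9   73.6] jaw yaw 75.39 tilt [-0.0006  0.0001] w 59.3 F [ 0.3 -0.2 -1.8] j [-0.01  0.37  0.32  2.11 -0.18  0.69  1.75]
shift tool mm [ 4.6 -0.   0.1] norm 4.6 turn first -0.01
after turn shift [ 4.6 -0.   0.1]
```

Call:
carry_out --pt "140 2 0 0 0" --pt "140 2 0 0 0" --pt "140 0.6 0 0 0" --pt "140 0 0 0 0" --pt "140 0 0 0 0"

```text
time_s: 15.53
ee_pos: [0.4503, -0.166, 0.0692]
orientation: [0.701, 0.09, 0.701, -0.09]
wrist_force: [0.5, 0.2, -1.5]
gripper_width: 0.0595
```

Call:
carry_out --pt "140 0 0 0 0" --pt "140 0 0 0 0" --pt "140 0 0 0 0"

```text
time_s: 15.78
ee_pos: [0.4504, -0.166, 0.0693]
orientation: [0.701, 0.09, 0.701, -0.09]
wrist_force: [-0.5, -0.9, -1.3]
gripper_width: 0.0596
```

```bash
python3 go.py 450.2 -166 69 75.4
python3 - <<'E'
from h import *
for n in("top","scene"):
    im=capture(n);cv2.imwrite(f"pics/{n}8.png",im[:,:,::-1])
im=cv2.imread("pics/scene8.png");cv2.imwrite("pics/c8.png",up(im,205,205,60,65,9))
for k,b,z in(("one",(218,218,35,18),.0861),("two",(218,240,35,22),.086)):
    h=holes(im,b,(8,80,62));P=ray("scene",h[:,:2],z)[:,:2]*1000
    a=np.radians(-15.2);ux=np.array([np.cos(a),np.sin(a)]);uy=np.array([-np.sin(a),np.cos(a)]);two=np.array([510.2,-180.2])
    print(k,np.round(np.c_[h,P,(P-two)@ux,(P-two)@uy],1))
E
```

```text
t 15.78 tcp [ 450.4 -166.    69.3] jaw yaw 75.39 tilt [ 0.0001 -0.    ] w 59.6 F [-0.5 -0.9 -1.3] j [-0.01  0.38  0.32  2.11 -0.19  0.68  1.75]
shift tool mm [ 0.3 -0.  -0.2] norm 0.4 turn first -0.01
after turn shift [ 0.3 -0.  -0.2]
one [[ 235.7  229.2  308.5  455.1 -165.8  -57.    -0.6]
 [ 227.4  222.8  332.5  432.9 -180.   -74.6  -20.1]]
two [[ 2.240e+02  2.541e+02  9.450e+01  5.134e+02 -2.018e+02  8.700e+00
  -2.000e+01]
 [ 2.427e+02  2.543e+02  2.795e+02  5.241e+02 -1.636e+02  9.100e+00
   1.970e+01]
 [ 2.339e+02  2.474e+02  4.385e+02  5.018e+02 -1.782e+02 -8.700e+00
  -3.000e-01]]
```

View pics/c8.png

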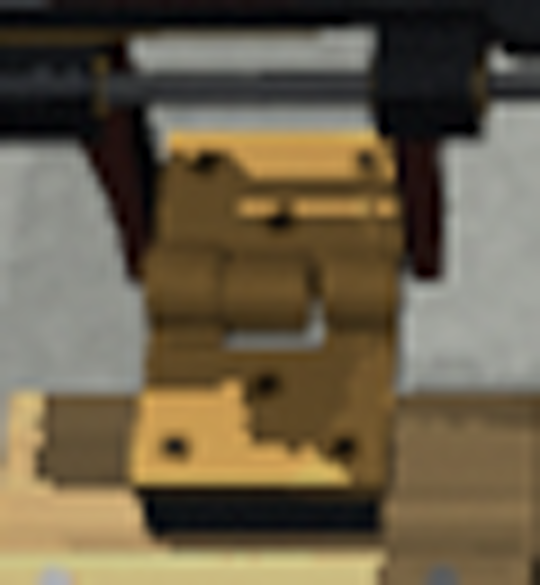

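View pics/scene8.png

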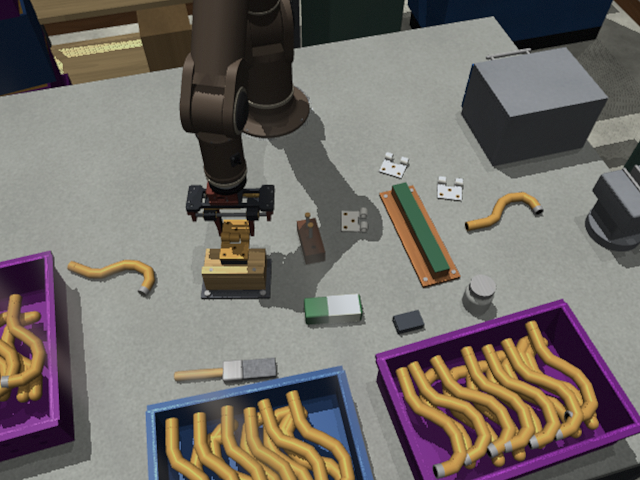

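The knuckle sits in the gap with its axis aligned, but looks slightly toward -y (gap visible at crop x≈318, none at 222). Check with an intensity profile along the barrels.

Run:
```python
from h import *
im=cv2.imread("pics/scene8.png")
for r in range(233,244): print(r,[int(v) for v in im[r,219:252].max(axis=1)])
cv2.imwrite("pics/c8b.png",up(im,217,226,36,22,20))
# predicted ends of barrels at top line z=.1005, leaf x=-33
a=np.radians(-15.2);ux=np.array([np.cos(a),np.sin(a)]);uy=np.array([-np.sin(a),np.cos(a)]);two=np.array([510.2,-180.2])
for zz,xx in((.1005,-33),(.0905,-23)):
    for y in(-30,-12,-10,10,12,30):
        p=two+xx*ux+y*uy;print(y,np.round(proj("scene",[p[0]/1e3,p[1]/1e3,zz])[0],1))
```

```text
233 [23, 42, 79, 96, 93, 92, 90, 88, 87, 84, 69, 65, 83, 81, 80, 79, 80, 80, 79, 76, 77, 91, 93, 89, 87, 87, 88, 91, 82, 79, 59, 32, 32]
234 [34, 53, 92, 100, 99, 97, 96, 95, 96, 89, 76, 81, 90, 89, 88, 88, 87, 87, 87, 80, 67, 79, 100, 99, 97, 96, 94, 94, 94, 82, 52, 44, 27]
235 [54, 52, 93, 106, 105, 103, 101, 103, 105, 94, 80, 93, 97, 98, 96, 96, 96, 95, 96, 86, 55, 70, 107, 105, 104, 103, 102, 103, 103, 92, 76, 83, 32]
236 [104, 84, 100, 104, 104, 105, 105, 107, 107, 100, 87, 100, 104, 103, 105, 105, 105, 105, 107, 96, 53, 70, 111, 106, 105, 105, 107, 109, 109, 99, 98, 131, 118]
237 [145, 124, 104, 95, 96, 98, 100, 101, 101, 94, 88, 102, 104, 104, 105, 105, 106, 107, 108, 100, 64, 65, 103, 99, 100, 102, 103, 103, 104, 98, 102, 149, 170]
238 [152, 135, 89, 84, 88, 88, 90, 89, 91, 87, 84, 91, 92, 93, 93, 93, 93, 93, 95, 92, 77, 80, 89, 87, 90, 91, 91, 92, 92, 86, 94, 143, 166]
239 [151, 135, 88, 72, 77, 78, 77, 77, 79, 77, 71, 78, 78, 79, 80, 81, 81, 82, 83, 78, 83, 97, 74, 75, 78, 80, 81, 80, 82, 72, 94, 153, 161]
240 [150, 136, 87, 53, 59, 60, 60, 63, 65, 61, 57, 60, 65, 67, 67, 67, 69, 70, 70, 66, 83, 103, 64, 61, 63, 63, 64, 66, 68, 60, 107, 169, 163]
241 [148, 138, 100, 69, 73, 74, 74, 76, 76, 76, 65, 48, 62, 62, 62, 63, 64, 66, 65, 67, 102, 126, 82, 63, 65, 65, 67, 68, 68, 64, 109, 168, 166]
242 [145, 140, 118, 95, 95, 89, 89, 89, 89, 90, 80, 75, 92, 92, 93, 92, 93, 94, 92, 97, 119, 126, 97, 87, 88, 92, 96, 87, 87, 79, 114, 168, 165]
243 [146, 138, 110, 95, 92, 85, 85, 85, 84, 84, 86, 97, 107, 107, 107, 108, 108, 107, 106, 104, 104, 101, 93, 96, 95, 100, 103, 97, 105, 90, 112, 170, 167]
-30 [220.2 234.2]
-12 [228.7 234.2]
-10 [229.6 234.2]
10 [239.  234.2]
12 [239.9 234.2]
30 [248.3 234.2]
-30 [220.4 240.7]
-12 [228.8 240.7]
-10 [229.7 240.7]
10 [239.1 240.7]
12 [240.  240.7]
30 [248.4 240.7]
```

View pics/c8b.png

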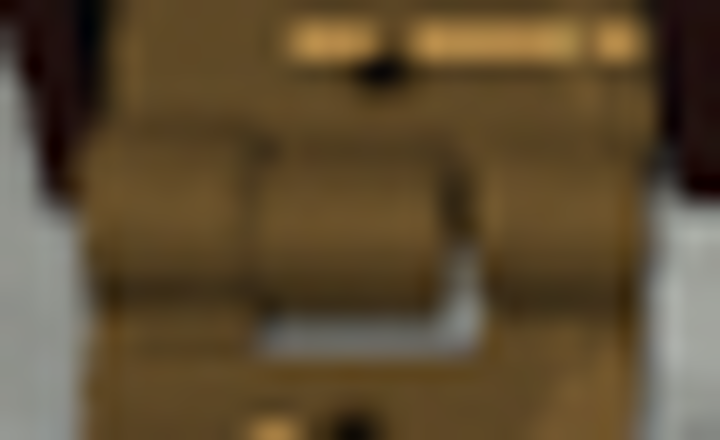

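Left gap about 0.8 mm, right about 3.2 mm, so the leaf is about 1.2 mm off toward -y. Shift +1.1 in tool y and -0.2 in height.

Call:
carry_out --pt "140 0.2 1.1 -0.1 0" --pt "140 0 0 0 0" --pt "140 0 0 0 0" --pt "140 0 0 0 0" --pt "140 0 0 0 0"

```text
time_s: 16.3
ee_pos: [0.4506, -0.1649, 0.069]
orientation: [0.701, 0.09, 0.701, -0.09]
wrist_force: [-0.4, 0.4, -0.6]
gripper_width: 0.0591
```

```bash
python3 go.py 450.5 -165 69 75.4
python3 - <<'E'
from h import *
im=capture("scene")[:,:,::-1].copy();cv2.imwrite("pics/scene9.png",im)
for r in range(234,238): print(r,[int(v) for v in im[r,219:252].max(axis=1)])
cv2.imwrite("pics/c9b.png",up(im,212,216,46,42,14))
for k,b,z in(("one",(218,218,35,18),.086),("two",(218,240,35,22),.086)):
    h=holes(im,b,(8,80,62));P=ray("scene",h[:,:2],z)[:,:2]*1000
    a=np.radians(-15.2);ux=np.array([np.cos(a),np.sin(a)]);uy=np.array([-np.sin(a),np.cos(a)]);two=np.array([510.2,-180.2])
    print(k,np.round(np.c_[h,P,(P-two)@ux,(P-two)@uy],1).tolist())
E
```

```text
t 16.3 tcp [ 450.6 -164.9   69. ] jaw yaw 75.39 tilt [ 0.0001 -0.    ] w 59.1 F [-0.4  0.4 -0.6] j [-0.01  0.38  0.32  2.11 -0.19  0.68  1.75]
shift tool mm [ 0.  -0.1 -0.1] norm 0.1 turn first -0.01
after turn shift [ 0.  -0.1 -0.1]
234 [82, 51, 92, 101, 98, 97, 96, 96, 95, 90, 74, 74, 90, 88, 88, 87, 87, 86, 86, 85, 74, 69, 102, 98, 98, 97, 95, 94, 94, 81, 65, 69, 19]
235 [105, 47, 93, 106, 104, 103, 102, 104, 105, 96, 73, 80, 98, 97, 96, 96, 96, 96, 95, 95, 78, 67, 108, 104, 103, 102, 103, 103, 103, 91, 82, 103, 72]
236 [134, 96, 100, 104, 103, 104, 106, 108, 108, 100, 78, 87, 103, 104, 105, 106, 105, 105, 106, 104, 80, 69, 110, 106, 103, 105, 107, 108, 109, 98, 97, 141, 140]
237 [149, 136, 102, 95, 96, 99, 100, 100, 102, 95, 80, 90, 104, 103, 105, 105, 104, 107, 106, 104, 80, 68, 103, 98, 100, 102, 102, 102, 104, 98, 101, 147, 168]
one [[236.2, 229.3, 292.0, 455.4, -164.7, -56.9, 0.6], [227.9, 222.7, 328.0, 432.8, -179.0, -74.9, -19.2]]
two [[224.0, 254.1, 91.5, 513.4, -201.7, 8.7, -20.0], [242.7, 254.2, 288.0, 524.0, -163.6, 8.9, 19.6], [234.0, 247.4, 424.5, 501.7, -178.0, -8.8, -0.2], [232.7, 240.7, 114.0, 483.8, -177.5, -26.2, -4.4]]
```

View pics/c9b.png

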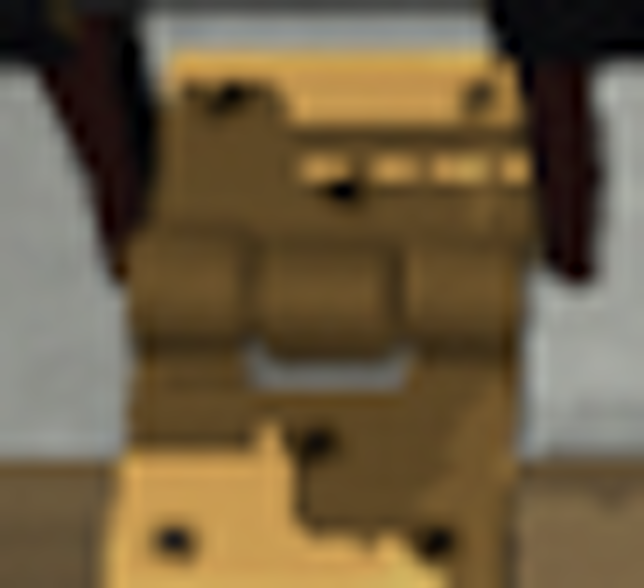

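Both gaps are now about equal, and the leaves are level and parallel. Let it settle, then hand in.

Call:
carry_out --pt "140 0 0 0 0" --pt "140 0 0 0 0" --pt "140 0 0 0 0" --pt "140 0 0 0 0" --pt "140 0 0 0 0"

```text
time_s: 16.77
ee_pos: [0.4506, -0.1649, 0.069]
orientation: [0.701, 0.09, 0.701, -0.09]
wrist_force: [-0.7, 0.2, -2.4]
gripper_width: 0.0596
```

```bash
python3 go.py 450.5 -165 69 75.4; python3 -c "
from rig import *
print(close_job())"
```

```text
t 16.77 tcp [ 450.6 -164.9   69. ] jaw yaw 75.39 tilt [0. 0.] w 59.6 F [-0.7  0.2 -2.4] j [-0.01  0.38  0.32  2.11 -0.19  0.68  1.75]
shift tool mm [ 0.  -0.1 -0. ] norm 0.1 turn first -0.01
after turn shift [ 0.  -0.1 -0. ]
the job is handed in; nothing more can be done
None
```

I placed the two-knuckle leaf on the packer and let go of it. I then lowered the single-knuckle leaf in from above, in front of it, and handed the job in at 16.8 s with that leaf still held. No verdict was reported.

- **Two-knuckle leaf:** it measured about 1 mm and 0.5° from centred and square on the packer, averaging both views. The two views differ by 2.4 mm in x and 1.6 mm in y on its centre.
- **Single-knuckle leaf, across the front:** the screw holes put it within about 0.5 mm along x. Along y they read about 0.7 mm towards +y.
- **Knuckle gaps:** the barrel gaps looked about equal after I shifted the leaf 1.1 mm along +y. Before that shift the holes had read only 0.4 mm off, while the gaps showed about 1.2 mm, so the two checks disagreed slightly.
- **Height and contact:** I took the level match from the arm's own height reading, not from the pictures. The arm was still and the wrist force was about the leaf's own weight, give or take the sensor noise of about 1 N, so I saw no sign of pressing.
- **Top view:** the arm hid the match from the top camera, so the final checks come from the scene camera alone.
- **Bystanders:** I saw nothing moved in the last full picture. I did not measure their positions.

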